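# Open the lidded pot and put the valve extender away

### The job

The loose valve extender lying on the shelf belongs in the lidded ceramic pot. Lift the lid off by its knob and lower it right way up onto a clear patch of the shelf, letting go only once it rests there flat; then lower the extender into the open pot (do not drop it from high above) and leave it there. Leave the pot where it stands, still uncovered, and do not disturb the bowl of caps, tire lever, lamp or tackle box.

Things in the scene. Friction and masses are not known exactly. Their poses are not given: they have to be found in the camera images.
- pot: White round ceramic pot, loose, about 0.8 kg, standing on the shelf (shelf surface z = 0), left or right of the middle. 130 mm outside diameter, 75 mm high to the rim, wall 5 mm; inside 120 mm wide at the mouth, at least 90 mm near the floor, inner floor 8 mm above the shelf. Origin: centre of its underside, z up.
- pot_mouth (a point): Centre of the pot's mouth, level with the rim, 75 mm above the shelf.
- lid: White round ceramic lid lying loose on the pot, 0.2 to 0.4 kg, 140 mm diameter. Below its brim a plug 108 mm wide, 8 mm deep (6 mm play in the mouth); brim top 12 mm up at the edge, 17 mm at the middle; knob above, 50 mm tall in all. Origin: centre of the plug's underside, z up through the knob: 67 mm above the shelf when on the pot, z = 0 when standing on the shelf.
- lid_knob (a point): Middle of the lid's knob head, on the lid's axis 42 mm above the lid's origin. The head is an upright round disc 32 mm in diameter and 16 mm tall (from 34 to 50 mm above the lid's origin), on a stem 18 mm in diameter.
- extender: Metal valve extender, a loose rod lying flat on the shelf, 30 g: 70 mm long along its x axis, 8 mm thick, with two square collars 10 x 10 mm (18 mm long, centred at x = -26 mm; 10 mm long, centred at x = 22 mm) so it does not roll. Origin: mid-length, on its underside; the rod's axis is 5 mm above. Lies across the middle from the pot.
- bowl: Bystander: small open white ceramic bowl filled with black caps, 90 mm diameter, 36 mm high, far side of the shelf. Origin: centre of its underside. Leave alone.
- tire_lever: Bystander: purple plastic tire lever lying flat, 128 mm long along its x axis, 16 mm wide, 8 mm high. Origin: near mid-length, on its underside. Leave alone.
- lamp: Bystander: white inspection lamp lying flat, 200 mm long along its x axis (plus a 25 mm hanging loop at -x), 44 mm wide, 34 mm high, with a toggle switch rising to 49 mm. Origin: centre of its underside. Leave alone.
- tackle_box: Bystander: grey tackle box with two latches, 190 mm (its x) by 306 mm (its y), 132 mm high plus a handle up to 158 mm. Origin: centre of its underside. Leave alone.
There are look-alikes about, which are no part of the job. What is shaped like the lid but red is not meant.

How it is judged (in metres and radians):
On the way, in this order (a step that is already met when the one before it is completed fails the run):
1. the lid is held by its knob, more than 30 mm above its seat on the pot (z of lid in the frame of pot above 0.097 m and distance between the grasp point and lid_knob below 0.035 m and contact force between the fingers and lid above 0.5 N), for 0.1 s.
2. the lid rests flat and right way up on the shelf while the gripper is still at its knob (lowered, not dropped) (height (world z) of lid below 0.006 m and angle between lid's own z axis and vertical below 0.1 rad and distance between the grasp point and lid_knob below 0.04 m and linear speed of lid below 0.05 m/s), for 0.1 s.
At the end, for the whole second after the job is handed in: Lid right way up and flat on the shelf (within 6 mm, tilt under 0.1 rad), clear of the pot; extender inside the pot (middle within 60 mm of its axis, less than 55 mm above its underside); pot upright within 30 mm of where it stood; all at rest (height (world z) of lid below 0.006 m and angle between lid's own z axis and vertical below 0.1 rad and horizontal distance between lid and pot above 0.12 m and linear speed of lid below 0.02 m/s and horizontal distance between extender and pot below 0.06 m and z of extender in the frame of pot between 0 and 0.055 m and linear speed of extender below 0.03 m/s and angle between pot's own z axis and vertical below 0.06 rad and distance of pot from where it was at the start of the episode below 0.03 m); the robot touches nothing.
It fails at once if the pot is shoved more than 40 mm or tipped (distance of pot from where it was at the start of the episode above 0.04 m or angle between pot's own z axis and vertical above 0.25 rad).
It fails at once if the extender is dropped into the pot from well above its rim (faster than 1.6 m/s) (linear speed of extender above 1.6 m/s and horizontal distance between extender and pot below 0.08 m).
It fails at once if a bystander is moved more than 25 mm or tipped (distance of any of bowl, tire_lever, lamp, tackle_box from where it was at the start of the episode above 0.025 m or angle between any of bowl, lamp, tackle_box's own z axis and vertical above 0.3 rad).
It also fails if it takes over 61 s, if anything falls off the work surface, if the arm or the gripper's body presses on something with over 40 N, if the wrist force passes 120 N, or if a joint passes its speed limit or range.

### The arm

A 6-joint arm with a two-finger parallel gripper is mounted at the origin on the work surface. World frame = base frame: x ahead of the robot, y to its left, z up, the work surface at z = 0. Lengths are in mm, angles in rad, forces in N, time in s.
With the tool pointing down it reaches from about 350 to 775 mm from the base axis. Payload 7.3 kg.
Tool frame: the origin (TCP) lies between the finger pads; the fingertips stand r.nose_length ahead of it and the grasp point (between the pads) lies 6 mm ahead of it (r.nose_length is the distance from the TCP to the fingertips, in mm); z points along the fingers, y is the line along which they close (so a half turn about z gives the same grasp; the last joint's range is limited). The gripper opens to 92 mm and grips with 3 to 60 N. Pads are 19 mm wide; open, the fingers measure 130 mm over their backs; the gripper's body (75 mm by 190 mm) begins 47 mm behind the grasp point.
Start: joints at [-1.252, 0.342, 1.524, -0, 1.275, -0.146], TCP at [235.353, -469.313, 218.641] pointing down, gripper open.
Joint ranges: [-2.53, 2.53], [-0.77, 2.02], [0.04, 2.7], [-1, 4.14], [0.28, 2.66], [-3.11, 3.11]. Speed limits (rad/s): [2.57, 2.57, 3.14, 3.14, 3.14, 3.14].

### API

Orientations are given as [roll, pitch, yaw] about the fixed x, y, z axes, in that order (R = Rz(yaw) Ry(pitch) Rx(roll)).
In Python, from cell import r, optics gives the robot as it stands. The module is installed in compiled form; this text tells all that it offers.
- The arm moves only by the tool apply_moves, never from a script. Its argument "deltas" is a list of rows, each a list of 2 entries, a list of its own where there are three numbers: the shift along the tool's x, y, z in units of 40 mm (1.0 is 40 mm), then the turn about the tool's z in units of 5 degrees (1.0 is 5 degrees). In form: [[[x, y, z], spin], ...]. A call has 1 to 8 rows; each row is the pose to reach, as a shift and turn from the pose commanded when the call began, along the tool's axes at that moment; what a row does not reach only later rows make up. A row lasts 1/12 s, in which the tool goes at most 41.7 mm and 7.16 degrees, less where a joint would pass 70% of its speed; a pose out of reach is approached as far as the arm can. A call with a gripper value outside its range is refused whole. "fingers" is the finger opening in mm, from 0 to 91.8, set as the call begins (left out, the last holds). The fingers move at their own pace and stop on an object; "newtons" is the grip in N (left out, the last holds). Time passes only in rows, so rows that repeat a pose let the fingers close. It gives the time, the measured TCP pose, the force, the opening and the grip force at its end, in the units of the state.
- r.observe(): the state, without advancing time (a new reading comes with each control period).
- optics.snapshot(name): name is "scene" or "side" or "wrist"; returns a dict with "frame" (420x560x3 uint8, red, green, blue), "camera_matrix" (3x3 intrinsics, pixels), "position" and "rotation" of the camera in the world. Camera axes: x right, y up, looking along -z (the intrinsics and any distortion apply to the point x, -y, -z); pixel columns grow to the right and rows downward; lengths in mm; the calibration is good to about 2 mm. The wrist camera is an equidistant fisheye: a pixel r from the principal point sees the ray r / f radians off the axis. A picture is of the moment at which its call begins. There is no depth.
- r.sign_off(): hands the job in; it is judged then, once.
Trained networks look in a picture, given as the dict that the camera call returned (one of the last four; its "shot" number tells which), for a name from the list of things; names that differ only in an ending like _2 or _b are one class to them, and where a whole thing is asked for, a point or a joint stands for the part that bears it (a point fixed in the world has none). Each returns a list of dicts, best first, with "p" (0 to 1); they miss things now and then, are a little off and sometimes report something else, mostly with a low value. They report only what shows in the picture. A call takes as long as a camera call. They do not tell look-alikes from the thing itself.
- optics.find_in(picture, target): "xyz" ([x, y, z] in mm, in the coordinates of the camera as it stood for that picture, good to about 4 mm: the middle of the surface that is visible of it).
- optics.trace(picture, target): "pixels" (420x560 bool, what is visible of it).
The state is a dict: "time": time; "joint_pos": joint angles; "qd": joint speeds; "tau": joint torques, N m; "eef_pos": TCP position; "orientation": TCP orientation; "wrist_force": force on the tool from outside, world axes, zero at the start; "moment": the same for the moment, N m; "opening": finger opening in mm; "grasp_force": force on a finger pad.
Only numpy, scipy, OpenCV 4.12 (cv2) and the standard library are available. Lean on these libraries where they do the work, as an engineer would, in place of code of your own. Each camera call takes 0.05 s, during which the arm holds its last target. There are 200 camera calls.

## Working session

There is one attempt and no reset: what is moved stays moved. The work goes in short steps, Python scripts to look and compute and a tool call to move; the robot and the scene stay as the last step left them, time stands still between calls to the robot, and variables do not carry over. Pictures are saved under pics/ and viewed, at most 10 in all, crops included, and the job is handed in when it is done.

Besides the shell and the picture viewer there is one more tool, called after "Call:" as a command line: name --argument value ..., lists and objects as JSON in quotes. apply_moves: Moves the arm, as the interface text tells. Its arguments: {"type":"object","properties":{"deltas":{"type":"array"},"fingers":{"type":"number"},"newtons":{"type":"number"}},"required":["deltas"]}

```bash
mkdir -p pics; cat > h.py <<'E'
import numpy as np, cv2
from cell import r, optics
def w(p,x): return np.array(p["position"])+np.array(p["rotation"])@np.array(x)
def save(p,n): cv2.imwrite(f"pics/{n}.png",p["frame"][:,:,::-1])
def ray(p,u,v):
    K=np.array(p["camera_matrix"]); d=np.array([(u-K[0,2])/K[0,0],-(v-K[1,2])/K[1,1],-1])
    return np.array(p["rotation"])@d
def at(p,u,v,z):
    d=ray(p,u,v); c=np.array(p["position"]); return c+d*(z-c[2])/d[2]
def proj(p,X):
    K=np.array(p["camera_matrix"]); c=np.array(p["rotation"]).T@(np.array(X)-np.array(p["position"]))
    return K[0,0]*c[0]/-c[2]+K[0,2], K[1,1]*-c[1]/-c[2]+K[1,2]
E
python3 - <<'E'
from h import *
print(r.nose_length, r.observe()["orientation"])
ps=[]
for n in ("scene","side"):
    p=optics.snapshot(n); save(p,n+"0"); ps.append(p["frame"])
    for t in ("pot","lid","lid_knob","extender","bowl","tire_lever","lamp","tackle_box"):
        for d in optics.find_in(p,t):
            X=w(p,d["xyz"]); print(n,t,round(d["p"],2),X.round(),np.round(proj(p,X)))
cv2.imwrite("pics/both.png",cv2.resize(np.vstack(ps)[:,:,::-1],None,fx=.714,fy=.714))
E
```

```text
25.0 [-3.14005560e+00 -1.85600916e-04  4.64798919e-01]Traceback (most recent call last):
  File "<stdin>", line 8, in <module>
  File "h.py", line 12, in proj
    return K[0,0]*c[0]/-c[2]+K[0,2], K[1,1]*-c[1]/-c[2]+K[1,2]
                  ~^^^
IndexError: invalid index to scalar variable.
```

View pics/scene0.png

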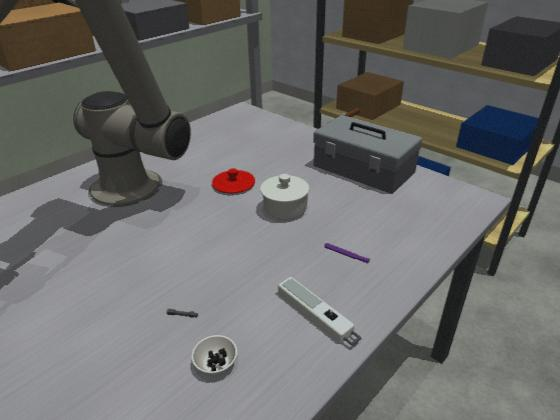

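The scene shows the white pot with its lid at about (285,195), a red lid look-alike lying at (233,181), the extender at (182,313), the bowl at (215,357), the lamp at (317,308), the tire lever at (347,253) and the box at (367,152). `rotation` looks like roll, pitch, yaw.

```bash
sed -i 's/np.array(p\["rotation"\])/Rm(p)/' h.py
sed -i '2a from scipy.spatial.transform import Rotation\ndef Rm(p):\n    a=np.array(p["rotation"]); return a if a.ndim==2 else (Rotation.from_euler("xyz",a).as_matrix() if a.size==3 else None)' h.py
python3 - <<'E'
from h import *
for n in ("scene","side"):
    p=optics.snapshot(n); save(p,n+"0"); print(p["rotation"],p["position"], p.keys())
    for t in ("pot","lid","lid_knob","extender","bowl","tire_lever","lamp","tackle_box"):
        for d in optics.find_in(p,t):
            X=w(p,d["xyz"]); print(n,t,round(d["p"],2),X.round(),np.round(proj(p,X)))
    for d in optics.trace(p,"extender")[:2]:
        v,u=np.nonzero(d["pixels"]); 
        P=np.array([at(p,a,b,5)[:2] for a,b in zip(u,v)]); m=P.mean(0); s,V=np.linalg.eigh(np.cov((P-m).T)); print("ext",d["p"],m,V[:,1],len(u),np.ptp((P-m)@V[:,1]))
E
```

```text
[0.96078446 0.01497661 0.75070725] [1226.18417364 -562.21566446  775.58548984] dict_keys(['frame', 'camera_matrix', 'position', 'rotation', 'shot'])
scene pot 0.83 [519. 202.  44.] [285. 210.]
scene lid 0.66 [484. 237.  85.] [284. 188.]
scene lid 0.64 [260. 239.  11.] [234. 182.]
scene lid_knob 0.93 [488. 240.  81.] [286. 189.]
scene lid_knob 0.63 [259. 240.  16.] [234. 181.]
scene lid_knob 0.22 [ 581. -211.    8.] [181. 313.]
scene extender 0.73 [490. 238.  82.] [286. 189.]
scene extender 0.66 [ 579. -214.    9.] [179. 313.]
scene bowl 0.76 [ 734. -239.   19.] [215. 357.]
scene tire_lever 0.16 [516. 201.  42.] [284. 210.]
scene lamp 0.65 [810. -23.  32.] [314. 310.]
scene lamp 0.31 [551. 525. 111.] [363. 151.]
scene tackle_box 0.97 [552. 525. 109.] [363. 152.]
ext 0.57 [ 573.77677952 -211.74435063] [-0.84064725 -0.54158305] 115 67.40663057867324
[ 0.83622112  0.00768685 -2.73069851] [157.46523049 986.60730433 889.59439508] dict_keys(['frame', 'camera_matrix', 'position', 'rotation', 'shot'])
side pot 0.82 [451. 302.  46.] [282. 263.]
side lid 0.8 [248. 251.  12.] [360. 281.]
side lid 0.69 [789.   9.  32.] [225. 177.]
side lid 0.63 [468. 254.  83.] [283. 239.]
side lid_knob 0.82 [470. 256.  79.] [283. 241.]
side lid_knob 0.71 [250. 249.   9.] [359. 280.]
side bowl 0.79 [ 738. -246.   24.] [270. 144.]
side tire_lever 0.57 [722. 210.   6.] [213. 224.]
side lamp 0.58 [790.   6.  31.] [225. 176.]
side tackle_box 0.66 [ 736. -245.   25.] [270. 144.]
side tackle_box 0.61 [487. 636. 132.] [201. 344.]
ext 0.47 [ 581.46045796 -207.68930515] [-0.82826234 -0.56034052] 47 60.26211960593029
```

View pics/side0.png

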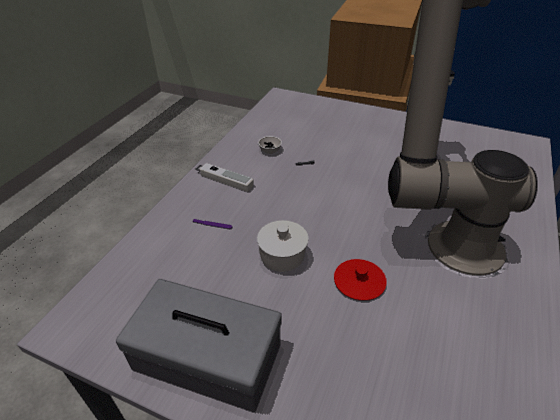

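Lid candidates are the white lid on the pot (scene 285,188 / side 283,239) and the red one on the shelf (scene 233,181 / side 360,281). The white one is the target. I'll check it in a crop and triangulate the knob.

```bash
cat >> h.py <<'E'
def delta(T,yaw=None):
    s=r.observe(); R=Rotation.from_euler("xyz",s["orientation"]).as_matrix()
    d=R.T@(np.array(T)-s["eef_pos"])/40
    return d.round(2), (None if yaw is None else -np.degrees(yaw-s["orientation"][2])/5)
E
python3 - <<'E'
from h import *
ps={n:optics.snapshot(n) for n in ("scene","side")}
c=[]
for n,(u,v) in {"scene":(285,190),"side":(283,240)}.items():
    c.append(cv2.resize(ps[n]["frame"][v-35:v+35,u-35:u+35,::-1],(390,390),interpolation=cv2.INTER_CUBIC))
cv2.imwrite("pics/crop.png",np.hstack(c))
print(at(ps["scene"],285,181,109),at(ps["side"],283,231,109))
print(delta([477,247,230]),delta([470,-100,230]))
E
```

```text
[486.83945427 237.00719013 109.        ] [471.34370016 249.19859    109.        ]
(array([ 13.43, -13.3 ,  -0.29]), None) (array([ 9.38, -5.62, -0.28]), None)
```

View pics/crop.png

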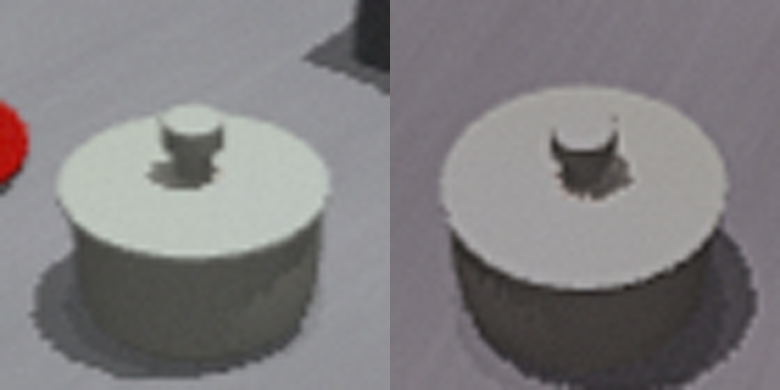

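The crop confirms the white pot with the white lid seated on it; the knob head is at scene (285,178) and side (283,229). I'll go above it.

Call:
apply_moves --deltas '[[[9.4,-5.6,-0.3],0],[[9.4,-5.6,-0.3],0],[[9.4,-5.6,-0.3],0],[[9.4,-5.6,-0.3],0],[[9.4,-5.6,-0.3],0],[[9.4,-5.6,-0.3],0],[[9.4,-5.6,-0.3],0],[[9.4,-5.6,-0.3],0]]' --fingers 70 --newtons 25

```text
time: 1.87
eef_pos: [415.5, -186.7, 228.1]
orientation: [3.141, -0.0, 0.465]
wrist_force: [0.9, -0.7, 0.2]
opening: 70.0
grasp_force: 0.0
```

```bash
python3 -c "
from h import *
print(r.observe()['eef_pos'],delta([478,200,230]))"
```

```text
[ 415.50488994 -186.7203731   228.1142983 ] (array([ 5.73, -7.94, -0.05]), None)
```

Call:
apply_moves --deltas '[[[5.7,-7.9,0],0],[[5.7,-7.9,0],0],[[5.7,-7.9,0],0],[[5.7,-7.9,0],0],[[5.7,-7.9,0],0],[[5.7,-7.9,0],0],[[5.7,-7.9,0],0],[[5.7,-7.9,0],0]]'

```text
time: 2.53
eef_pos: [467.9, 142.7, 228.0]
orientation: [3.141, -0.0, 0.465]
wrist_force: [0.7, 0.6, -0.5]
opening: 70.3
grasp_force: 0.0
```

Call:
apply_moves --deltas '[[[1,-1.4,0],0],[[1,-1.4,0],0],[[1,-1.4,0],0]]'

```text
time: 2.78
eef_pos: [478.7, 213.3, 227.4]
orientation: [-3.14, -0.001, 0.47]
wrist_force: [-1.2, 0.0, -0.3]
opening: 69.9
grasp_force: 0.0
```

```bash
cat >> h.py <<'E'
def wray(p,u,v):
    K=np.array(p["camera_matrix"]); a=(u-K[0,2])/K[0,0]; b=(v-K[1,2])/K[1,1]; t=np.hypot(a,b)
    d=np.array([np.sin(t)*a/t,-np.sin(t)*b/t,-np.cos(t)]) if t>0 else np.array([0,0,-1.])
    return Rm(p)@d
def wat(p,u,v,z):
    d=wray(p,u,v); c=np.array(p["position"]); return c+d*(z-c[2])/d[2]
def wproj(p,X):
    K=np.array(p["camera_matrix"]); c=Rm(p).T@(np.array(X)-np.array(p["position"])); h=np.hypot(c[0],c[1]); t=np.arctan2(h,-c[2])
    return K[0,0]*t*c[0]/h+K[0,2], K[1,1]*t*-c[1]/h+K[1,2]
E
python3 - <<'E'
from h import *
print(r.observe()["eef_pos"])
p=optics.snapshot("wrist"); save(p,"w1"); print(p["position"],wproj(p,[478,245,109]))
for t in ("lid","lid_knob","pot"):
    for d in optics.find_in(p,t): X=w(p,d["xyz"]); print(t,d["p"],X.round(),np.round(wproj(p,X)))
    for d in optics.trace(p,t)[:2]:
        m=d["pixels"]; v,u=np.nonzero(m); print("  tr",d["p"],len(u),u.min(),u.max(),v.min(),v.max(),u.mean(),v.mean())
E
```

```text
[478.72518332 213.27744089 227.44648655]
[536.47155421 242.83436931 393.48149513] (np.float64(250.99679507212042), np.float64(184.57459225171937))
lid 0.7 [289. 215.  17.] [218. 306.]
lid 0.59 [479. 244.  85.] [255. 179.]
  tr 0.96 845 199 237 291 319 218.18579881656805 305.7704142011834
  tr 0.88 15195 182 322 110 249 252.4232313260941 180.21250411319514
lid_knob 0.97 [286. 214.  11.] [219. 305.]
lid_knob 0.94 [479. 245.  83.] [254. 179.]
  tr 0.8 14807 183 322 112 248 252.52671033970418 180.26791382454243
  tr 0.78 785 200 237 291 318 218.50063694267516 305.52101910828026
```

View pics/w1.png

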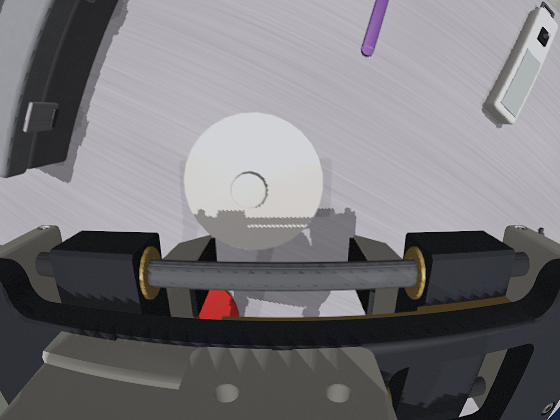

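The wrist view shows the white lid centred near (253,180), with the knob disc at about (249,190). The red lid is only partly in view at (218,305).

```bash
python3 - <<'E'
from h import *
p=optics.snapshot("wrist")
g=cv2.cvtColor(p["frame"],cv2.COLOR_RGB2GRAY)
c=cv2.HoughCircles(cv2.medianBlur(g,3)[160:220,220:285],cv2.HOUGH_GRADIENT,1,50,param1=80,param2=12,minRadius=13,maxRadius=24)
print(c)
u,v=(c[0,0,:2]+[220,160]) if c is not None else (249,190)
print(wat(p,u,v,117),wat(p,249.5,189.5,117),wat(p,252.8,180,79))
print(delta(list(wat(p,u,v,117)[:2])+[116]))
E
```

```text
[[[22.5 25.5 18. ]]]
[475.71734255 245.05340663 117.        ] [475.2301146  238.03898458 117.        ] [476.85057773 239.36925353  79.        ]
(array([ 0.35, -0.88,  2.8 ]), None)
```

Call:
apply_moves --deltas '[[[0.24,-0.63,0],0],[[0.24,-0.63,0.8],0],[[0.24,-0.63,1.6],0],[[0.24,-0.63,2.2],0],[[0.24,-0.63,2.6],0],[[0.24,-0.63,2.78],0],[[0.24,-0.63,2.78],0]]'

```text
time: 3.77
eef_pos: [475.2, 234.5, 115.2]
orientation: [-3.141, 0.003, 0.464]
wrist_force: [0.4, -0.1, 0.9]
opening: 70.3
grasp_force: 0.0
```

Call:
apply_moves --deltas '[[[0,0,0],0],[[0,0,0],0],[[0,0,0],0],[[0,0,0],0],[[0,0,0],0],[[0,0,0],0]]' --fingers 20 --newtons 25

```text
time: 4.27
eef_pos: [476.1, 235.4, 117.0]
orientation: [3.141, -0.001, 0.465]
wrist_force: [-0.2, 0.5, 0.1]
opening: 34.6
grasp_force: 0.0
```

Call:
apply_moves --deltas '[[[0.06,-0.08,0],0],[[0.06,-0.08,0],0],[[0.06,-0.08,0],0],[[0.06,-0.08,0],0],[[0.06,-0.08,0],0]]'

```text
time: 4.68
eef_pos: [476.6, 239.3, 116.5]
orientation: [3.142, 0.0, 0.465]
wrist_force: [0.5, 1.0, 0.2]
opening: 20.2
grasp_force: 0.0
```

```bash
python3 - <<'E'
from h import *
p=optics.snapshot("wrist"); s=optics.snapshot("scene"); q=optics.snapshot("side")
a=cv2.resize(p["frame"][80:380,130:430],(400,400))
b=cv2.resize(s["frame"][130:230,230:330],(400,400)); c=cv2.resize(q["frame"][180:280,230:330],(400,400))
cv2.imwrite("pics/g1.png",cv2.resize(np.hstack([a,b,c])[:,:,::-1],(798,266)))
print(wproj(p,[476,240,117]),wproj(p,[476,240,79]))
print(proj(s,[476,240,117]),proj(q,[476,240,117]))
E
```

```text
(np.float64(281.5516024888214), np.float64(248.49404246745047)) (np.float64(281.7017608844498), np.float64(227.2351706759049))
(np.float64(282.85214805768027), np.float64(176.8148925529871)) (np.float64(282.7451883115779), np.float64(226.17417927222257))
```

View pics/g1.png

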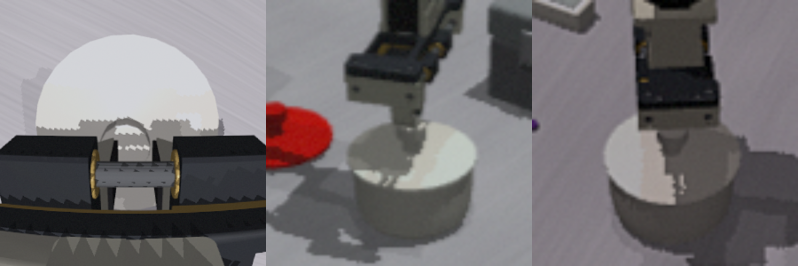

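The wrist inset shows an arc between the fingers, but the fingers closed past 32 mm without contact. I need a sharper view.

```bash
python3 - <<'E'
from h import *
p=optics.snapshot("wrist"); s=optics.snapshot("scene"); q=optics.snapshot("side")
a=cv2.resize(p["frame"][190:310,220:340],(400,400),interpolation=2)
b=cv2.resize(s["frame"][150:210,255:315],(400,400),interpolation=2); c=cv2.resize(q["frame"][205:265,255:315],(400,400),interpolation=2)
d=np.hstack([a,b])[:,:,::-1]; e=np.hstack([c,cv2.convertScaleAbs(c,alpha=2.5)])[:,:,::-1]
cv2.imwrite("pics/g2.png",cv2.resize(np.vstack([d,e]),(600,600)))
E
```

```text
(no output)
```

View pics/g2.png

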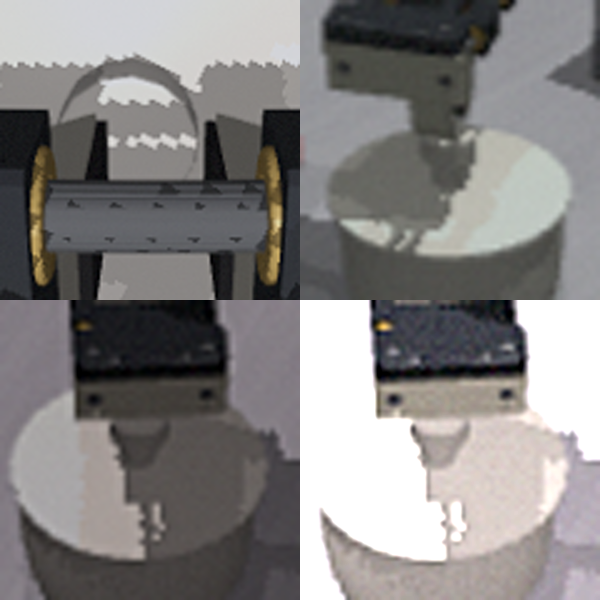

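```bash
python3 - <<'E'
from h import *
o=r.observe(); print(o["eef_pos"],o["orientation"],o["opening"],o["wrist_force"],r.nose_length)
p=optics.snapshot("wrist"); s=optics.snapshot("scene"); q=optics.snapshot("side")
print(np.array(p["camera_matrix"])[:2],p["position"],p["rotation"])
R=Rotation.from_euler("xyz",o["orientation"]).as_matrix()
print("knob",wat(p,271.6,241.6,117), "offset in tool", R.T@(wat(p,271.6,241.6,117)-o["eef_pos"]))
for y in (-29,-10,10,29):
  for z in (25,0,-40):
    X=o["eef_pos"]+R@[0,y,z]; print(y,z,*[np.round(f,0) for f in (wproj(p,X),proj(s,X),proj(q,X))])
for t in (67,80,95,117): print(t,proj(s,[479,245,t]),proj(q,[479,245,t]))
E
```

```text
[476.61962888 239.23544081 116.488712  ] [3.14153891e+00 8.76313260e-05 4.64762435e-01] 19.655698846077097 [-0.04979542 -0.01952999  0.19756341] 25.0
[[325.1922621    0.         281.94219913]
 [  0.         325.1922621  207.28404619]] [534.5981663  268.81526451 282.45634587] [-0.24915055  0.00145093 -1.10575136]
knob [477.20175777 246.55422045 117.        ] offset in tool [ 3.80069004 -6.28151881 -0.51195864]
-29 25 [237. 233.] [286. 180.] [283. 240.]
-29 0 [231. 247.] [286. 172.] [283. 234.]
-29 -40 [217. 280.] [286. 160.] [283. 223.]
-10 25 [267. 233.] [284. 183.] [283. 235.]
-10 0 [265. 248.] [284. 175.] [283. 229.]
-10 -40 [260. 281.] [284. 163.] [283. 218.]
10 25 [299. 233.] [282. 187.] [282. 230.]
10 0 [301. 248.] [282. 179.] [282. 224.]
10 -40 [306. 281.] [282. 166.] [282. 212.]
29 25 [330. 233.] [280. 190.] [282. 225.]
29 0 [336. 247.] [280. 182.] [282. 219.]
29 -40 [350. 280.] [280. 170.] [282. 208.]
67 (np.float64(284.98931978121215), np.float64(191.43323598254162)) (np.float64(281.0370825731662), np.float64(240.20207683757127))
80 (np.float64(284.95097497131235), np.float64(187.6125092270341)) (np.float64(281.0220253596195), np.float64(236.85885902270445))
95 (np.float64(284.90618144917397), np.float64(183.14922439253644)) (np.float64(281.0043637279946), np.float64(232.93737107245263))
117 (np.float64(284.8393954262247), np.float64(176.49457815898455)) (np.float64(280.97788524633035), np.float64(227.05824002766323))
```

Call:
apply_moves --deltas '[[[0,0,0],0],[[0,0,0],0],[[0,0,0],0],[[0,0,0],0]]' --fingers 8 --newtons 10

```text
time: 5.47
eef_pos: [476.6, 239.2, 116.5]
orientation: [3.142, -0.0, 0.465]
wrist_force: [0.4, -1.4, 0.2]
opening: 8.0
grasp_force: 0.0
```

Nothing is between the fingers, so the tips must still be above the knob. I'll open, shift about 6 mm towards the knob centre and step down while watching the force.

Call:
apply_moves --deltas '[[[0,0,-0.3],0],[[0,-0.08,-0.3],0],[[0,-0.15,-0.3],0],[[0,-0.15,-0.3],0],[[0,-0.15,-0.3],0],[[0,-0.15,-0.3],0],[[0,-0.15,-0.3],0],[[0,-0.15,-0.3],0]]' --fingers 60

```text
time: 6.13
eef_pos: [473.9, 244.6, 128.3]
orientation: [3.142, 0.0, 0.465]
wrist_force: [-0.5, 0.7, -0.0]
opening: 56.4
grasp_force: 0.0
```

Call:
apply_moves --deltas '[[[0,0,0.3],0],[[0,0,0.3],0],[[0,0,0.4],0],[[0,0,0.4],0]]'

```text
time: 6.47
eef_pos: [473.7, 244.5, 112.0]
orientation: [-3.142, 0.001, 0.465]
wrist_force: [-0.8, 0.1, 0.3]
opening: 60.1
grasp_force: 0.0
```

```bash
python3 - <<'E'
from h import *
o=r.observe(); print(o["eef_pos"],o["opening"],o["wrist_force"])
p=optics.snapshot("wrist"); s=optics.snapshot("scene")
a=cv2.resize(p["frame"][170:320,180:380],(400,300),interpolation=2)
b=cv2.resize(s["frame"][140:215,240:340],(400,300),interpolation=2)
cv2.imwrite("pics/g3.png",np.hstack([a,b])[:,:,::-1])
E
```

```text
[473.70216295 244.46680139 112.03928338] 60.07107812834282 [-0.84280251  0.14384622  0.32741025]
```

View pics/g3.png

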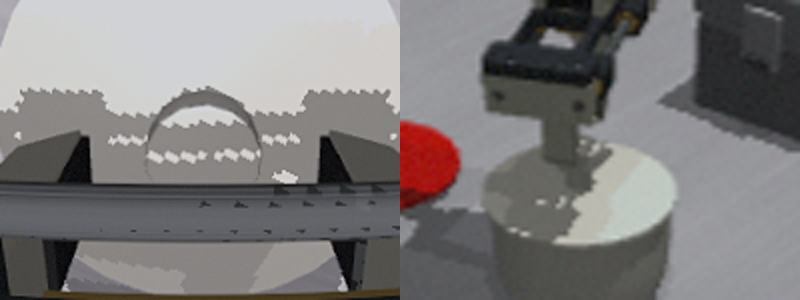

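The wrist view now shows the knob disc centred between the fingers (crop 203,155). In the scene view the tip ends well above the lid, at crop (560,162), so the tool is really higher than I assumed. I'll go down further.

Call:
apply_moves --deltas '[[[0.0,0,0.1],0],[[0,0,0.2],0],[[0,0,0.3],0],[[0,0,0.3],0]]'

```text
time: 6.9
eef_pos: [473.4, 244.4, 99.5]
orientation: [-3.141, 0.002, 0.465]
wrist_force: [-0.3, 0.4, -0.0]
opening: 59.9
grasp_force: 0.0
```

Call:
apply_moves --deltas '[[[0.0,0,0],0],[[0,0,0],0],[[0,0,0],0],[[0,0,0],0],[[0,0,0],0],[[0,0,0],0]]' --fingers 22 --newtons 20

```text
time: 7.4
eef_pos: [474.0, 244.7, 100.7]
orientation: [3.142, -0.0, 0.465]
wrist_force: [0.1, -0.7, 0.4]
opening: 30.8
grasp_force: 20.0
```

Gripped, but perhaps only with the tips. I'll regrip 12 mm lower.

Call:
apply_moves --deltas '[[[0.0,0,0],0],[[0,0,0],0],[[0,0,0.1],0],[[0,0,0.2],0],[[0,0,0.3],0],[[0,0,0.3],0]]' --fingers 50

```text
time: 7.9
eef_pos: [473.3, 244.4, 87.4]
orientation: [-3.141, 0.002, 0.465]
wrist_force: [-0.1, 0.1, 0.0]
opening: 49.6
grasp_force: 0.0
```

```bash
python3 - <<'E'
from h import *
o=r.observe(); print(o["eef_pos"],o["opening"],o["wrist_force"])
p=optics.snapshot("wrist"); s=optics.snapshot("side"); q=optics.snapshot("scene")
a=cv2.resize(s["frame"][190:265,235:335],(400,300),interpolation=2)
b=cv2.resize(q["frame"][140:215,240:340],(400,300),interpolation=2)
cv2.imwrite("pics/g4.png",np.hstack([a,b])[:,:,::-1])
E
```

```text
[473.26354257 244.37981109  87.35515293] 49.61990859444922 [-0.07962443  0.10174833  0.01983689]
```

View pics/g4.png

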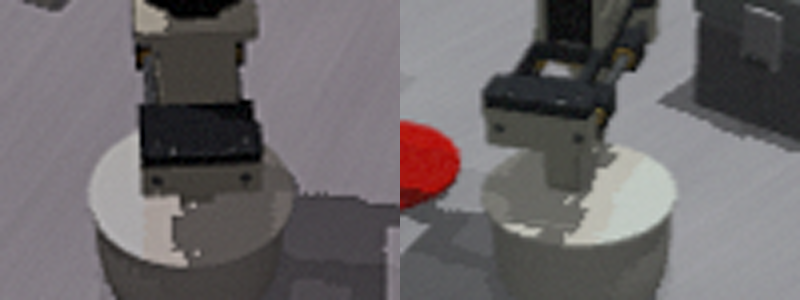

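The tip is now close above the lid with no contact force; closing.

Call:
apply_moves --deltas '[[[0.0,0,0],0],[[0,0,0],0],[[0,0,0],0],[[0,0,0],0],[[0,0,0],0],[[0,0,0],0]]' --fingers 22 --newtons 35

```text
time: 8.55
eef_pos: [474.0, 244.6, 88.6]
orientation: [3.141, -0.0, 0.465]
wrist_force: [-0.4, -0.4, 1.2]
opening: 30.7
grasp_force: 35.0
```

Call:
apply_moves --deltas '[[[0.0,0,-0.2],0],[[0,0,-0.5],0],[[0,0,-1],0],[[0,0,-1.6],0],[[0,0,-2.2],0],[[0,0,-2.8],0],[[0,0,-2.8],0],[[0,0,-2.8],0]]'

```text
time: 9.22
eef_pos: [474.3, 244.8, 201.5]
orientation: [3.141, -0.002, 0.465]
wrist_force: [0.4, 0.1, -2.5]
opening: 31.1
grasp_force: 35.0
```

```bash
python3 - <<'E'
from h import *
o=r.observe(); print(o["eef_pos"],o["opening"],o["wrist_force"],o["moment"])
print(delta([520,30,190]))
q=optics.snapshot("scene")
for t in ("pot","lid"):
  for d in optics.find_in(q,t): print(t,d["p"],w(q,d["xyz"]).round())
E
```

```text
[474.30151134 244.77720171 201.4550512 ] 31.127505223235413 [ 0.41002367  0.05215115 -2.52258154] [-0.00247427  0.01504422  0.01755965]
(array([-1.39,  5.31,  0.29]), None)
pot 0.57 [477. 247.  46.]
lid 0.56 [260. 235.  14.]
```

Lid held (2.5 N weight). Carrying it to a clear patch at (520,30).

Call:
apply_moves --deltas '[[[-0.2,0.6,0],0],[[-0.4,1.4,0],0],[[-0.6,2.3,0],0],[[-0.85,3.2,0],0],[[-1.1,4.1,0],0],[[-1.3,4.9,0],0],[[-1.4,5.3,0],0],[[-1.4,5.3,0],0]]'

```text
time: 10.03
eef_pos: [518.9, 26.5, 198.8]
orientation: [-3.141, 0.003, 0.461]
wrist_force: [-0.9, -0.3, -2.4]
opening: 31.2
grasp_force: 35.0
```

Call:
apply_moves --deltas '[[[0,0,0.4],0],[[0,0,1.1],0],[[0,0,1.9],0],[[0,0,2.7],0],[[0,0,3.3],0],[[0,0,3.7],0],[[0,0,3.9],0],[[0,0,3.9],0]]'

```text
time: 10.7
eef_pos: [517.0, 30.7, 42.1]
orientation: [-3.139, 0.005, 0.465]
wrist_force: [-0.5, -0.6, -1.9]
opening: 31.1
grasp_force: 35.0
```

Call:
apply_moves --deltas '[[[0,0,0.1],0],[[0,0,0.2],0],[[0,0,0.25],0],[[0,0,0.25],0]]'

```text
time: 11.03
eef_pos: [519.1, 30.0, 34.8]
orientation: [3.141, -0.001, 0.465]
wrist_force: [0.2, 0.3, -2.3]
opening: 31.1
grasp_force: 35.0
```

Call:
apply_moves --deltas '[[[0,0,0.08],0],[[0,0,0.16],0],[[0,0,0.24],0],[[0,0,0.24],0],[[0,0,0.24],0]]'

```text
time: 11.45
eef_pos: [518.7, 30.0, 24.7]
orientation: [-3.141, 0.0, 0.465]
wrist_force: [-0.3, -0.5, -2.6]
opening: 30.8
grasp_force: 35.0
```

Call:
apply_moves --deltas '[[[0,0,0.04],0],[[0,0,0.08],0],[[0,0,0.08],0],[[0,0,0.08],0]]'

```text
time: 11.78
eef_pos: [518.9, 30.0, 21.7]
orientation: [3.142, 0.0, 0.465]
wrist_force: [-0.5, 0.3, -2.4]
opening: 31.1
grasp_force: 35.0
```

Call:
apply_moves --deltas '[[[0,0,0.03],0],[[0,0,0.05],0],[[0,0,0.05],0]]'

```text
time: 12.03
eef_pos: [519.0, 30.0, 21.6]
orientation: [3.141, -0.001, 0.465]
wrist_force: [-6.7, 0.2, 16.1]
opening: 31.0
grasp_force: 35.0
```

Call:
apply_moves --deltas '[[[0,0,0.03],0],[[0,0,0.05],0],[[0,0,0.05],0]]'

```text
time: 12.28
eef_pos: [519.0, 30.0, 21.4]
orientation: [3.14, -0.001, 0.465]
wrist_force: [-13.3, 0.5, 34.6]
opening: 30.9
grasp_force: 35.0
```

On the shelf. Easing off, holding, then releasing.

Call:
apply_moves --deltas '[[[0,0,-0.05],0],[[0,0,-0.07],0],[[0,0,-0.07],0],[[0,0,-0.07],0]]'

```text
time: 12.62
eef_pos: [519.4, 30.0, 21.6]
orientation: [3.141, -0.001, 0.465]
wrist_force: [-3.4, 0.1, 12.6]
opening: 31.3
grasp_force: 35.0
```

Call:
apply_moves --deltas '[[[0,0,0],0],[[0,0,0],0],[[0,0,0],0],[[0,0,0],0],[[0,0,0],0]]' --fingers 60

```text
time: 13.03
eef_pos: [518.8, 30.0, 20.2]
orientation: [-3.141, 0.0, 0.465]
wrist_force: [-0.5, 0.4, 0.8]
opening: 57.9
grasp_force: 0.0
```

Call:
apply_moves --deltas '[[[0,0,-0.5],0],[[0,0,-1.3],0],[[0,0,-2.2],0],[[0,0,-3.2],0],[[0,0,-3.8],0],[[0,0,-3.8],0]]'

```text
time: 13.53
eef_pos: [522.0, 29.8, 178.1]
orientation: [3.136, -0.009, 0.465]
wrist_force: [1.0, 1.0, -0.2]
opening: 59.7
grasp_force: 0.0
```

```bash
python3 - <<'E'
from h import *
o=r.observe(); print(o["eef_pos"],o["opening"])
print(delta([578,-190,180],0.58),delta([578,-210,180],0.58))
E
```

```text
[521.96437137  29.83154576 178.08344934] 59.669468293018554
(array([-1.21,  5.54, -0.03]), np.float64(-1.318576766660135)) (array([-1.44,  5.99, -0.03]), np.float64(-1.318576766660135))
```

Call:
apply_moves --deltas '[[[-1.4,6.0,0],-1.3],[[-1.4,6.0,0],-1.3],[[-1.4,6.0,0],-1.3],[[-1.4,6.0,0],-1.3],[[-1.4,6.0,0],-1.3],[[-1.4,6.0,0],-1.3],[[-1.4,6.0,0],-1.3],[[-1.4,6.0,0],-1.3]]' --fingers 40

```text
time: 14.2
eef_pos: [575.9, -211.6, 170.8]
orientation: [-3.14, 0.001, 0.575]
wrist_force: [1.1, 0.8, 0.1]
opening: 40.3
grasp_force: 0.0
```

```bash
python3 - <<'E'
from h import *
o=r.observe(); print(o["eef_pos"],o["orientation"],o["opening"])
p=optics.snapshot("wrist"); save(p,"w2"); print(p["position"],p["rotation"])
for t in ("extender","lid","lid_knob"):
    for d in optics.find_in(p,t): X=w(p,d["xyz"]); print(t,d["p"],X.round(),np.round(wproj(p,X)))
    for d in optics.trace(p,t)[:1]:
        v,u=np.nonzero(d["pixels"]); print(d["p"],len(u),u.min(),u.max(),v.min(),v.max())
        P=np.array([wat(p,a,b,5)[:2] for a,b in zip(u,v)]); m=P.mean(0); s,V=np.linalg.eigh(np.cov((P-m).T)); a=(P-m)@V[:,1]; print(m,V[:,1],np.ptp(a), m+V[:,1]*(a.min()+a.max())/2)
q=optics.snapshot("scene")
for t in ("extender","lid","pot","bowl","lamp"):
    for d in optics.find_in(q,t): X=w(q,d["xyz"]); print("sc",t,d["p"],X.round())
E
```

```text
[ 575.89508284 -211.57580214  170.79847043] [-3.13979319e+00  1.07819347e-03  5.74685298e-01] 40.30516085847457
[ 630.57070915 -175.85489836  336.68139393] [-0.24999296  0.00326291 -0.99578615]
extender 0.86 [ 582. -211.    9.] [286. 185.]
extender 0.39 [ 735. -246.   22.] [400.  81.]
0.77 569 277 286 152 219
[ 578.73402489 -207.70037442] [-0.83032685 -0.5572767 ] 71.02933712532163 [ 577.71519912 -208.3841628 ]
lid 0.91 [531.  19.  17.] [ 86. 116.]
0.73 8827 36 130 61 180
[519.62014547  30.48000791] [-0.36464435  0.93114687] 143.28272163441724 [518.01595517  34.57642899]
lid_knob 0.69 [526.  19.  15.] [ 85. 120.]
0.83 9004 36 130 60 180
[519.55798131  30.40949633] [-0.57128715  0.82075026] 144.46888951153824 [516.81967342  34.34353706]
sc extender 0.44 [ 579. -212.    8.]
sc lid 0.9 [525.  27.  18.]
sc lid 0.86 [260. 235.  13.]
sc pot 0.64 [477. 246.  48.]
sc pot 0.52 [527.  23.  18.]
sc pot 0.35 [ 735. -242.   19.]
sc lamp 0.74 [811. -21.  31.]
```

View pics/w2.png

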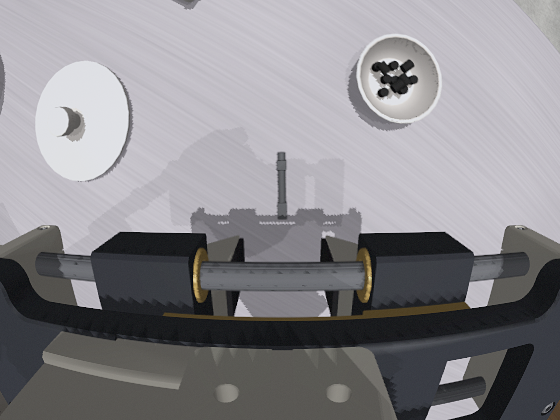

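The extender lies at (281,185), aligned with the gripper; the lid stands flat at (83,121). I'll lower over the extender and feel for the shelf.

Call:
apply_moves --deltas '[[[0.1,-0.04,0.6],-0.15],[[0.1,-0.04,1.3],-0.15],[[0.1,-0.04,2.1],-0.15],[[0.1,-0.04,2.8],-0.15],[[0.1,-0.04,3.4],-0.15],[[0.1,-0.04,3.7],-0.15],[[0.1,-0.04,3.7],-0.15],[[0.1,-0.04,3.7],-0.15]]'

```text
time: 15.52
eef_pos: [579.2, -206.2, 24.9]
orientation: [3.142, 0.0, 0.591]
wrist_force: [0.5, 0.2, 0.7]
opening: 39.9
grasp_force: 0.0
```

Call:
apply_moves --deltas '[[[0,0,0.07],0],[[0,0,0.14],0],[[0,0,0.14],0]]'

```text
time: 15.77
eef_pos: [579.4, -206.3, 19.8]
orientation: [3.14, -0.001, 0.591]
wrist_force: [-0.6, -0.7, 0.3]
opening: 40.1
grasp_force: 0.0
```

Call:
apply_moves --deltas '[[[0,0,0.07],0],[[0,0,0.14],0],[[0,0,0.14],0]]'

```text
time: 16.02
eef_pos: [578.7, -206.0, 13.0]
orientation: [-3.141, 0.0, 0.591]
wrist_force: [0.2, 1.1, 0.3]
opening: 40.1
grasp_force: 0.0
```

Call:
apply_moves --deltas '[[[0,0,0.07],0],[[0,0,0.14],0],[[0,0,0.14],0]]'

```text
time: 16.27
eef_pos: [578.5, -206.0, 7.1]
orientation: [-3.141, 0.001, 0.591]
wrist_force: [-0.3, -0.4, -1.4]
opening: 40.1
grasp_force: 0.0
```

Call:
apply_moves --deltas '[[[0,0,0.05],0],[[0,0,0.1],0],[[0,0,0.1],0]]'

```text
time: 16.52
eef_pos: [578.7, -206.0, 3.3]
orientation: [-3.141, 0.0, 0.591]
wrist_force: [0.3, 0.7, 0.0]
opening: 40.2
grasp_force: 0.0
```

Call:
apply_moves --deltas '[[[0,0,0.05],0],[[0,0,0.1],0],[[0,0,0.1],0]]'

```text
time: 16.77
eef_pos: [578.7, -206.0, -0.7]
orientation: [-3.141, 0.0, 0.591]
wrist_force: [-0.1, -0.9, -0.5]
opening: 39.7
grasp_force: 0.0
```

Call:
apply_moves --deltas '[[[0,0,0.05],0],[[0,0,0.1],0],[[0,0,0.1],0]]'

```text
time: 17.02
eef_pos: [578.7, -206.0, -4.7]
orientation: [-3.141, 0.0, 0.591]
wrist_force: [-0.4, 0.1, -0.6]
opening: 40.3
grasp_force: 0.0
```

Call:
apply_moves --deltas '[[[0,0,0.05],0],[[0,0,0.1],0],[[0,0,0.1],0]]'

```text
time: 17.27
eef_pos: [579.1, -206.2, -7.8]
orientation: [3.141, -0.0, 0.591]
wrist_force: [-1.2, 0.4, 5.5]
opening: 40.3
grasp_force: 2.4
```

Call:
apply_moves --deltas '[[[0,0,0.03],0],[[0,0,0.06],0],[[0,0,0.06],0]]'

```text
time: 17.52
eef_pos: [579.1, -206.2, -7.9]
orientation: [3.14, -0.0, 0.591]
wrist_force: [-7.0, 2.6, 21.1]
opening: 40.2
grasp_force: 10.4
```

Shelf felt at a reading of −7.8, so the height reading is about 33 mm low. I'll back off 1–2 mm and close.

Call:
apply_moves --deltas '[[[0,0,-0.1],0],[[0,0,-0.1],0],[[0,0,-0.1],0],[[0,0,-0.1],0],[[0,0,-0.1],0],[[0,0,-0.1],0],[[0,0,-0.1],0],[[0,0,-0.1],0]]' --fingers 2 --newtons 15

```text
time: 18.18
eef_pos: [578.8, -206.1, -6.9]
orientation: [-3.141, 0.0, 0.591]
wrist_force: [-0.3, 0.2, 0.1]
opening: 7.4
grasp_force: 15.0
```

Call:
apply_moves --deltas '[[[0,0,-0.2],0],[[0,0,-0.5],0],[[0,0,-1.1],0],[[0,0,-1.8],0],[[0,0,-2.6],0],[[0,0,-3.4],0],[[0,0,-4.0],0],[[0,0,-4.0],0]]'

```text
time: 18.85
eef_pos: [581.8, -207.4, 161.1]
orientation: [3.131, -0.006, 0.591]
wrist_force: [0.9, -0.7, 0.3]
opening: 7.4
grasp_force: 15.0
```

```bash
python3 - <<'E'
from h import *
o=r.observe(); print(o["eef_pos"],o["opening"])
print(delta([477,247,150]))
E
```

```text
[ 581.75677745 -207.43358813  161.08537691] 7.405101850229391
(array([  4.16, -10.89,   0.19]), None)
```

Call:
apply_moves --deltas '[[[2.1,-5.5,0],0],[[2.1,-5.5,0],0],[[2.1,-5.5,0],0],[[2.1,-5.5,0],0],[[2.1,-5.5,0],0],[[2.1,-5.5,0],0],[[2.1,-5.5,0],0],[[2.1,-5.5,0],0]]'

```text
time: 19.52
eef_pos: [525.8, 24.7, 154.1]
orientation: [3.141, -0.001, 0.595]
wrist_force: [0.2, -0.4, 0.1]
opening: 7.8
grasp_force: 15.0
```

Call:
apply_moves --deltas '[[[2.1,-5.4,0],0],[[2.1,-5.4,0],0],[[2.1,-5.4,0],0],[[2.1,-5.4,0],0],[[2.1,-5.4,0],0],[[2.1,-5.4,0],0],[[2.1,-5.4,0],0],[[2.1,-5.4,0],0]]'

```text
time: 20.18
eef_pos: [475.8, 249.5, 153.4]
orientation: [3.141, -0.0, 0.593]
wrist_force: [-0.1, -1.0, -0.4]
opening: 7.5
grasp_force: 15.0
```

```bash
python3 - <<'E'
from h import *
s=optics.snapshot("side")
q=optics.snapshot("scene")
for n,p in (("scene",q),("side",s)):
  for t in ("pot","extender"):
    for d in optics.find_in(p,t)[:2]: print(n,t,d["p"],w(p,d["xyz"]).round())
o=r.observe(); print(o["eef_pos"],o["opening"],delta([476,246,20]))
a=cv2.resize(s["frame"][180:280,215:345],(400,308),interpolation=2)
b=cv2.resize(q["frame"][130:230,220:350],(400,308),interpolation=2)
cv2.imwrite("pics/p1.png",np.hstack([a,b])[:,:,::-1])
E
```

```text
scene pot 0.58 [477. 244.  43.]
scene extender 0.44 [475. 249. 172.]
side pot 0.62 [481. 232.  43.]
side extender 0.26 [480. 229.  42.]
[475.92546896 248.18130872 153.38995884] 7.520322509934197 (array([-0.03,  0.05,  3.33]), None)
```

View pics/p1.png

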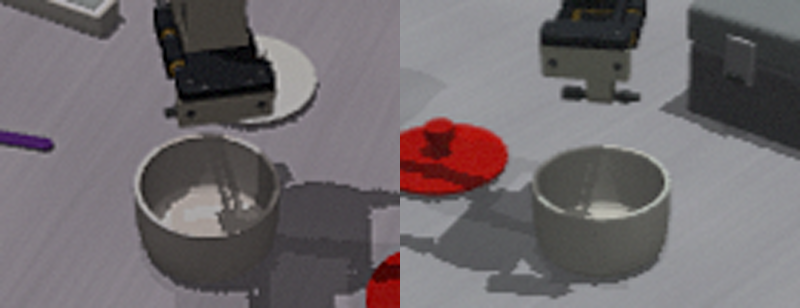

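The extender is held level above the open pot (scene crop 600,95; mouth centre 603,182). The lid lies flat behind and the pot hasn't moved. Lowering now.

Call:
apply_moves --deltas '[[[0,0.06,0.5],0],[[0,0.06,1.1],0],[[0,0.06,1.7],0],[[0,0.06,2.2],0],[[0,0.06,2.5],0],[[0,0.06,2.7],0],[[0,0.06,2.8],0],[[0,0.06,2.8],0]]'

```text
time: 21.15
eef_pos: [476.7, 247.1, 40.9]
orientation: [-3.142, 0.001, 0.591]
wrist_force: [0.8, -0.4, -0.0]
opening: 7.8
grasp_force: 15.0
```

Call:
apply_moves --deltas '[[[0,0,0],0],[[0,0,0],0],[[0,0,0],0],[[0,0,0],0],[[0,0,0],0]]' --fingers 18

```text
time: 21.57
eef_pos: [476.9, 247.6, 41.8]
orientation: [3.141, -0.001, 0.591]
wrist_force: [-0.5, 0.2, -0.2]
opening: 17.6
grasp_force: 0.0
```

Call:
apply_moves --deltas '[[[0,0,-0.4],0],[[0,0,-1.0],0],[[0,0,-1.8],0],[[0,0,-2.6],0],[[0,0,-3.4],0],[[0,0,-3.4],0]]'

```text
time: 22.07
eef_pos: [479.8, 248.8, 184.0]
orientation: [3.139, -0.012, 0.592]
wrist_force: [1.3, 0.1, 0.9]
opening: 18.0
grasp_force: 0.0
```

```bash
python3 - <<'E'
from h import *
s=optics.snapshot("side"); q=optics.snapshot("scene"); p=optics.snapshot("wrist")
for n,x in (("scene",q),("side",s),("wrist",p)):
  for t in ("pot","extender","lid","bowl","tire_lever","lamp"):
    for d in optics.find_in(x,t)[:2]: print(n,t,round(d["p"],2),w(x,d["xyz"]).round())
o=r.observe(); print(o["eef_pos"],o["opening"],o["wrist_force"])
E
```

```text
scene pot 0.64 [474. 247.  44.]
scene extender 0.71 [549. 527. 111.]
scene lid 0.94 [260. 234.   9.]
scene lid 0.61 [528.  24.  15.]
scene bowl 0.84 [ 733. -237.   17.]
scene tire_lever 0.74 [727. 205.  10.]
scene lamp 0.73 [811. -22.  33.]
scene lamp 0.25 [551. 525. 110.]
side pot 0.72 [476. 230.  47.]
side pot 0.42 [722. 212.   7.]
side extender 0.43 [460. 236.  18.]
side lid 0.59 [488.  56.  14.]
side lid 0.55 [248. 253.  13.]
side bowl 0.24 [719. 211.   6.]
side tire_lever 0.62 [722. 209.   7.]
side tire_lever 0.5 [ 769. -236.   28.]
side lamp 0.93 [789.   7.  35.]
side lamp 0.58 [493.  54.  13.]
wrist pot 0.76 [478. 245.  10.]
wrist extender 0.87 [476. 246.  18.]
wrist lid 0.75 [545.  38.  16.]
wrist lid 0.41 [474. 248.  17.]
wrist tire_lever 0.8 [710. 206.   3.]
wrist tire_lever 0.18 [477. 249.   6.]
wrist lamp 0.45 [474. 250.   6.]
[476.67827935 247.54228819 177.3427956 ] 18.185548778423616 [-0.67119186 -0.23860006 -0.81363611]
```

The extender is at (476,246,18), inside the pot; the lid is on the shelf and the gripper is clear of everything.

```bash
python3 -c "
from cell import r
print(r.sign_off())"
```

```text
the job is handed in; nothing more can be done
None
```

The job is handed in, with no verdict returned: the lid is flat on the shelf near (520, 30) mm, the extender is in the open pot, and the last camera readings showed the pot and the bowl, lever and lamp unmoved (the tackle box was not re-measured).

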